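Draw the hand pump out to its second stop and hold it for the leak check

TASK

The aluminium hand pump has tipped over on its swivel foot, out of the blue rack where it belongs between the two oil bottles. Stand it fully upright against its stop with its handle still shut, then squeeze the red release button in its black grip, pull the grip straight up past the first stop to the second stop, and finish while still gripping it there, fully drawn out and still, because a spring pulls it back. Leave the bottles standing where they are and do not disturb the red tire lever.

Things in the scene. Friction and masses are not known exactly. Their poses are not given: they have to be found in the camera images.
- rack: Blue sheet-metal rack fixed to the bench: a lane 340 mm long (its y), 100 mm deep (its x), 6 mm floor, long walls 26 mm high. Origin: centre of its underside, on the bench; z up. The pump's swivel axis runs along the rack's y, 30 mm above this origin, between two dark cheeks 42 mm high at y = +-24 mm.
- pump (a joint): Lean of the pump about its swivel, rad. 0 = upright against a firm stop; positive = top leans to the rack's -x side, towards the robot. Starts at 0.45 to 0.85. The stiff swivel (friction 0.35 N m, 3 to 5 N at the grip) stays where it is left. The barrel is an aluminium tube 32 mm thick, reaching 98 mm from the axis.
- grip: Black block grip on top of the pump: 32 mm (x) by 40 mm (y) by 44 mm (z, along the pump, away from the foot), plus a red button 6 mm proud mid +y side. Origin: block centre, 125 mm from the swivel axis when shut, so 155 mm above the bench when upright (well above the bottles). Its y is the rack's y: gripped across y, the fingers squeeze the button; across x they do not.
- button (a joint): Travel of the red release button into the grip, m: 0 = out, 0.005 = fully pressed (1 mm proud); 2 N starts it, 7 N presses it fully. While it is out a latch keeps the pump shut; pressed more than about 4 mm it is free.
- first (a joint): Extension of the thin brass rod of the telescope, m: 0 = shut, 0.055 = out at the first stop. Draws out first, with 4 to 6 N.
- second (a joint): Extension of the thicker steel tube of the telescope, m: 0 = shut, 0.055 = out at the second stop, which is firm. Moves once the first stop is reached, with 9 to 12 N. The grip then stands 110 mm farther out than when shut. Springs pull both sections back if the grip is let go.
- bottle_g_mid (a point): Green oil bottle with a black cap, 54 mm across and 108 mm tall, standing loose on the rack's floor about 95 mm from the pump's foot along the rack, on either side. Point: its centre, half-way up; z along its axis.
- bottle_y_mid (a point): Yellow oil bottle, same size and shape, at the other side of the pump. Point: its centre, half-way up; z along its axis.
- lever_mid (a point): Red plastic tire lever lying loose on the bench between robot and rack, 137 mm long along its x, 20 mm wide, up to 13 mm high. Point: centre of its handle bar, 3 mm above the bench.

How it is judged:
By the outcome, as a careful person would: the job done as asked, in the order asked, and still so for the second after the job is handed in, while the arm keeps its last pose, push and grip.
It also fails if it takes over 43 s, if anything falls off the work surface, if the arm or the gripper's body presses on something with over 40 N, if the wrist force passes 120 N, or if a joint passes its speed limit or range.

ROBOT

A 7-joint arm with a two-finger parallel gripper is mounted at the origin on the work surface. World frame = base frame: x ahead of the robot, y to its left, z up, the work surface at z = 0. Lengths are in m, angles in degrees, forces in N, time in s.
With the tool pointing down it reaches from about 0.425 to 0.875 m from the base axis. Payload 4.7 kg.
Tool frame: the origin (TCP) lies at the very end of the fingers, on their centre line; the grasp point (between the pads) lies 19 mm behind it (env.grip_point_offset is the distance from the TCP to the grasp point, in m); z points along the fingers, y is the line along which they close (so a half turn about z gives the same grasp; the last joint's range is limited). The gripper opens to 87 mm and grips with 3 to 60 N. Pads are 19 mm wide; open, the fingers measure 117 mm over their backs; the gripper's body (75 mm by 190 mm) begins 51 mm behind the grasp point.
Start: joints at [-66.056, 18.392, -4.016, 83.108, 1.295, 78.541, -3.26], TCP at [0.255, 0.598, 0.223] pointing down, gripper open.
Joint ranges: [-163.93, 163.93], [-17.29, 119.83], [-79.2, 71.16], [3.27, 140.29], [-89.18, 269.18], [5.43, 117.66], [-154.24, 154.24]. Speed limits (degrees/s): [147.25, 147.25, 180, 180, 180, 180, 180].

INTERFACE

Orientations are given as [roll, pitch, yaw] about the fixed x, y, z axes, in that order (R = Rz(yaw) Ry(pitch) Rx(roll)).
In Python, from cell import env gives the robot as it stands.
- The arm moves only by the tool jog_arm, never from a script. Its argument "motion" is a list of rows, each an object of numbers: "x", "y", "z": the shift along the tool's x, y, z in cm; "ax", "ay", "az": the turn, a rotation vector about the tool's x, y, z in degrees. In form: [{"x": .., "y": .., "z": .., "ax": .., "ay": .., "az": ..}, ...]. A call has exactly 5 rows; each row shifts and turns the commanded pose from where the row before left it, along the tool's axes as they then stand; what a row does not reach is not made up. A row lasts 1/10 s, in which the tool goes at most 50 mm and 8.59 degrees, less where a joint would pass 70% of its speed; a pose out of reach is approached as far as the arm can. A call is refused whole if a number of a shift passes 5 or a number of a turn 8.59, either way. A call with a gripper value outside its range is refused whole. "claw" is the gripper command: -1 is shut, 1 is fully open, values between are in proportion, set as the call begins (left out, the last holds). The fingers move at their own pace and stop on an object; "squeeze" is the grip in N (left out, the last holds). Time passes only in rows, so rows that do not move let the fingers close, or fill a call up. It gives the time, the measured TCP pose, the force, the opening and the grip force at its end, in the units of the state.
- env.get_obs(): the state, without advancing time (a new reading comes with each control period).
- env.read_camera(name): name is "scene" or "top" or "wrist"; returns the picture (400x640x3 uint8, red, green, blue); there is no depth.
- env.camera_params(name): a dict with "fx", "fy", "cx", "cy" (pixels), "extrinsics" (4x4, takes a point from world to camera coordinates). Camera axes: x right, y up, looking along -z (the intrinsics and any distortion apply to the point x, -y, -z); pixel columns grow to the right and rows downward; lengths in m; the calibration is good to about 2 mm. A picture is of the moment at which its call begins: read the wrist's pose just before it. camera_params takes no time and is no camera call; for the wrist camera it gives the pose at the moment of the call.
- env.sign_off(): hands the job in; it is judged then, once.
The state is a dict: "time_s": time; "qpos": joint angles; "joint_velocities": joint speeds; "effort": joint torques, N m; "tool_pos": TCP position; "tool_rot": TCP orientation; "force": force on the tool from outside, world axes, zero at the start; "wrist_torque": the same for the moment, N m; "grip_width": finger opening in m; "grasp_force": force on a finger pad.
Only numpy, scipy, OpenCV 4.12 (cv2) and the standard library are available. Lean on these libraries where they do the work, as an engineer would, in place of code of your own. Each camera call takes 0.05 s, during which the arm holds its last target. There are 200 camera calls.

## Working session

There is one attempt and no reset: what is moved stays moved. The work goes in short steps, Python scripts to look and compute and a tool call to move; the robot and the scene stay as the last step left them, time stands still between calls to the robot, and variables do not carry over. Pictures are saved under pics/ and viewed, at most 10 in all, crops included, and the job is handed in when it is done.

Besides the shell and the picture viewer there is one more tool, called after "Call:" in YAML: its name, and indented under it one key for each argument. jog_arm: Moves the arm, as the interface text tells. Its arguments: {"type":"object","properties":{"motion":{"type":"array"},"claw":{"type":"number"},"squeeze":{"type":"number"}},"required":["motion"]}

```bash
ls; mkdir -p pics; python3 - <<'E'
from cell import env
import cv2,numpy as np
o=env.get_obs();print(o)
for n in("scene","top"):
    im=env.read_camera(n);cv2.imwrite(f"pics/{n}0.png",im[:,:,::-1]);p=env.camera_params(n);print(n,p)
E
```

```text
pics
{'time_s': 0.0, 'qpos': array([-66.05702809,  18.4381039 ,  -4.01701042,  83.17553741,
         1.29512974,  78.53767665,  -3.26077253]), 'joint_velocities': array([-0.11775147,  0.05877846,  0.05937365, -0.16181881, -0.06672572,
        0.01805063, -0.0735294 ]), 'effort': array([ 4.83170794e-06, -4.91280627e+01, -4.03932156e-01, -3.12527525e+01,
       -6.40359591e-02,  4.34924173e-02,  1.37326665e-04]), 'tool_pos': array([0.25520536, 0.59721763, 0.22146695]), 'tool_rot': array([-1.79893935e+02,  5.29378075e-03,  1.56867453e+02]), 'force': array([-0.47486694,  0.00465581,  0.05129414]), 'wrist_torque': array([ 0.0041909 ,  0.03348624, -0.03049655]), 'grasp_force': 0.0, 'grip_width': 0.0870679565029348}
scene {'fx': 418.81083154547855, 'fy': 418.81083154547855, 'cx': 320.10648905872836, 'cy': 204.96664925823478, 'extrinsics': array([[ 0.77259028,  0.63466637, -0.01740272, -0.4877655 ],
       [-0.3906387 ,  0.49678163,  0.77498994,  0.12104087],
       [ 0.50050541, -0.59195152,  0.63173391, -1.08154026],
       [ 0.        ,  0.        ,  0.        ,  1.        ]])}
top {'fx': 457.3708108296937, 'fy': 457.3708108296937, 'cx': 312.4748863737465, 'cy': 198.53542352826287, 'extrinsics': array([[-6.71224129e-03, -9.98995648e-01,  4.43016996e-02,
         2.29986224e-02],
       [ 9.91234721e-01, -8.01508412e-04,  1.32110128e-01,
        -6.27532743e-01],
       [-1.31941935e-01,  4.48001379e-02,  9.90244552e-01,
        -6.73770087e-01],
       [ 0.00000000e+00,  0.00000000e+00,  0.00000000e+00,
         1.00000000e+00]])}
```

View pics/scene0.png

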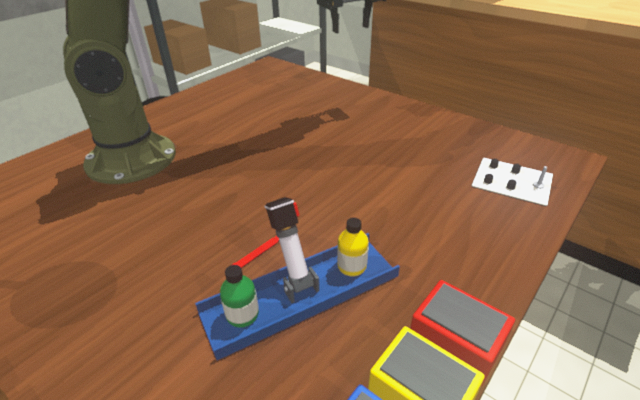

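View pics/top0.png

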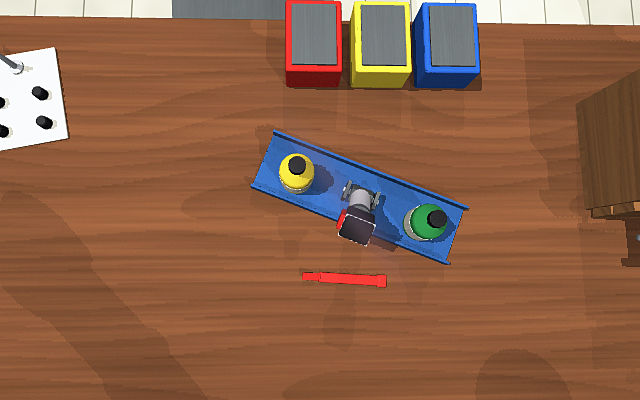

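The scene view shows the black grip at about (283,213), leaning towards the robot, with the pump foot at (300,285), the green bottle at (239,300) and the yellow at (352,250). In the top view the rack corners are at about (275,132), (468,207), (447,264) and (252,187), the grip is at (357,226) and the red lever spans (303..386,278).

```bash
cat > h.py <<'E'
import numpy as np,cv2
from cell import env
def ray(p,uv):
    E=p["extrinsics"];R,t=E[:3,:3],E[:3,3]
    d=np.array([(uv[0]-p["cx"])/p["fx"],-(uv[1]-p["cy"])/p["fy"],-1])
    return -R.T@t,R.T@d
def onplane(p,uv,n,c):
    o,d=ray(p,uv);n=np.array(n,float);return o+d*(n@(np.array(c)-o))/(n@d)
def big(m):
    cs=cv2.findContours(m.astype(np.uint8),0,1)[0];return max(cs,key=cv2.contourArea).reshape(-1,2)
E
python3 - <<'E'
from h import *
t=cv2.imread("pics/top0.png");s=cv2.imread("pics/scene0.png")
pt,ps=env.camera_params("top"),env.camera_params("scene")
hs=cv2.cvtColor(t,cv2.COLOR_BGR2HSV);H,S,V=[hs[...,i].astype(int) for i in range(3)]
m=(abs(H-110)<15)&(S>120)&(V>40);m[:110]=0
c=big(m)
w=np.array([onplane(pt,u,[0,0,1],[0,0,.026])[:2] for u in cv2.convexHull(c.astype(np.int32)).reshape(-1,2)])
r=cv2.minAreaRect((w*1000).astype(np.float32));print("rack",r)
for nm,lo,hi in(("y",20,34),("g",45,80)):
    b=(H>lo)&(H<hi)&(S>120);b[:110]=0;u=big(b).mean(0);print(nm,u,onplane(pt,u,[0,0,1],[0,0,.06]))
b=((H<6)|(H>174))&(S>170)&(V>100);b[:250]=0;b[300:]=0
rr=cv2.minAreaRect(np.array([onplane(pt,u,[0,0,1],[0,0,.005])[:2]*1000 for u in big(b)],np.float32));print("lever",rr)
c0=np.array([*r[0],0])/1000
ang=np.deg2rad(-21.)
# yaw from long side
bx=cv2.boxPoints(r);e=max((bx[1]-bx[0],bx[2]-bx[1]),key=np.linalg.norm);e=e/np.linalg.norm(e);e*=np.sign(e[1])
yaw=np.arctan2(-e[0],e[1]);print("yaw",np.degrees(yaw))
n=np.array([*e,0]);xr=np.array([e[1],-e[0],0])
for nm,p,im,(x0,x1,y0,y1) in(("top",pt,t,(336,378,208,246)),("scene",ps,s,(262,302,194,231))):
    k=im.max(2)<60;k2=np.zeros_like(k);k2[y0:y1,x0:x1]=k[y0:y1,x0:x1]
    g=big(k2);br=cv2.minAreaRect(g.astype(np.float32));q=onplane(p,br[0],n,c0)
    l=q-c0-[0,0,.03];print(nm,br,q,"r",np.linalg.norm(l),"lean",np.arctan2(-l@xr,l[2]))
E
```

```text
rack ((632.9882202148438, -55.85015869140625), (339.39007568359375, 102.88127136230469), 68.14483642578125)
y [296.24242424 171.01010101] [0.66764527 0.04607872 0.06      ]
g [428.84444444 220.77777778] [ 0.59065075 -0.15638717  0.06      ]
lever ((501.7124328613281, -31.002769470214844), (136.23007202148438, 19.17131805419922), 86.72596740722656)
yaw -21.855165
top ((349.6611328125, 233.9911346435547), (33.28516387939453, 18.052968978881836), 57.80426788330078) [ 0.56920355 -0.03026684  0.09279784] r 0.09309435387448628 lean 0.8304261247861493
scene ((273.5260314941406, 219.48202514648438), (21.882957458496094, 8.791130065917969), 55.304847717285156) [ 0.544511   -0.02036294  0.09847471] r 0.11737268493054505 lean 0.9478931065270055
```

```bash
python3 - <<'E'
import cv2,numpy as np
t=cv2.imread("pics/top0.png");s=cv2.imread("pics/scene0.png")
f=lambda a:cv2.resize(a,None,fx=6,fy=6,interpolation=cv2.INTER_NEAREST)
cv2.imwrite("pics/crop.png",np.hstack([f(s[190:290,255:320]),f(t[175:275,325:390])]))
E
```

```text
(no output)
```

View pics/crop.png

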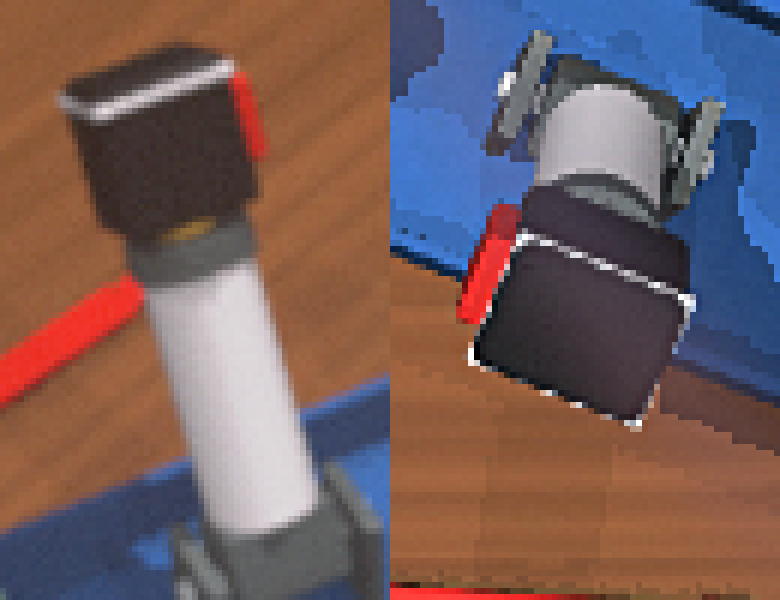

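The crop gives the grip's top face centre in the top view: crop (581,330), i.e. pixel (356.8,230). In the scene view its front-edge midpoint is crop (151,83), i.e. pixel (280.2,203.8). The red button is on the +y side.

```bash
cat >> h.py <<'E'
from scipy.spatial.transform import Rotation as Ro
from scipy.optimize import minimize_scalar
C=np.array([.633,-.056,0]);YAW=-21.9
RR=Ro.from_euler('z',YAW,degrees=True).as_matrix()
def pump(th,x,r,y=0):  # point on the pump in world
    return C+[0,0,.03]+RR@np.array([x*np.cos(th)-r*np.sin(th),y,x*np.sin(th)+r*np.cos(th)])
def lean(p,uv,x,r):
    o,d=ray(p,uv);d=d/np.linalg.norm(d)
    f=lambda t:np.linalg.norm(np.cross(pump(t,x,r)-o,d))
    s=minimize_scalar(f,bounds=(-.2,1.1),method='bounded');return s.x,s.fun
def go(xyz): # total shift (cm) in tool axes and yaw turn to a target given in rack frame
    o=env.get_obs();R=Ro.from_euler('xyz',o["tool_rot"],degrees=True)
    Rt=Ro.from_euler('xyz',[180,0,YAW+180],degrees=True)
    print("t",o["time_s"],"rack pos",np.round(RR.T@(o["tool_pos"]-C),4),"shift cm",np.round(R.inv().apply(C+RR@np.array(xyz)-o["tool_pos"])*100,2),"turn",np.round((R.inv()*Rt).as_rotvec(degrees=True),2))
E
python3 - <<'E'
from h import *
print(lean(env.camera_params("top"),(356.8,230),0,.147),lean(env.camera_params("scene"),(280.2,203.8),.016,.147))
for p in((.6676,.0461,0),(.5907,-.1564,0),(.5017,-.031,0)):print(RR.T@(np.array(p)-C))
go([-.15,0,.21])
E
```

```text
(np.float64(0.47480195367248357), np.float64(0.00011945773313645524)) (np.float64(0.4503898104479431), np.float64(0.0030299316691575475))
[-0.00597892  0.10763746  0.        ]
[-0.0017995  -0.10893214  0.        ]
[-0.13114959 -0.02577739  0.        ]
t 0.1 rack pos [-0.5941  0.4652  0.2216] shift cm [-45.41 -45.55   1.24] turn [-0.1   0.   -1.24]
```

Call:
jog_arm:
  motion:
    - {"x":-2,"y":-2,"z":0.2,"az":-1.2}
    - {"x":-3.1,"y":-3.1,"z":0.2}
    - {"x":-3.1,"y":-3.1,"z":0.2}
    - {"x":-3.1,"y":-3.1,"z":0.2}
    - {"x":-3.1,"y":-3.1,"z":0.2}
  claw: -1
  squeeze: 20

```text
$.motion[0]: bad value
```

Call:
jog_arm:
  motion:
    - {"x":-3.1,"y":-3.1}
    - {"x":-3.1,"y":-3.1}
    - {"x":-3.1,"y":-3.1}
    - {"x":-3.1,"y":-3.1}
    - {"x":-3.1,"y":-3.1}

```text
$.motion[0]: bad value
```

Call:
jog_arm:
  motion:
    - {"x":-3.1,"y":-3.1}
    - {"x":-3.1,"y":-3.1}
    - {"x":-3.1,"y":-3.1}
    - {"x":-2,"y":-2}
    - {"x":0,"y":0}

```text
$.motion[0]: bad value
```

```bash
python3 -c "
from h import *
go([-.12,0,.138])"
```

```text
t 0.1 rack pos [-0.5941  0.4652  0.2216] shift cm [-48.41 -45.48   8.44] turn [-0.1   0.   -1.24]
```

Rows apparently need all six keys.

Call:
jog_arm:
  motion:
    - {"x":-2,"y":-2,"z":0.2,"ax":0,"ay":0,"az":-1.2}
    - {"x":-3.1,"y":-3.1,"z":0.2,"ax":0,"ay":0,"az":0}
    - {"x":-3.1,"y":-3.1,"z":0.2,"ax":0,"ay":0,"az":0}
    - {"x":-3.1,"y":-3.1,"z":0.2,"ax":0,"ay":0,"az":0}
    - {"x":-3.1,"y":-3.1,"z":0.2,"ax":0,"ay":0,"az":0}
  claw: -1
  squeeze: 20

```text
time_s: 0.6
tool_pos: [0.335, 0.4082, 0.212]
tool_rot: [-180.0, -0.0, 158.1]
force: [1.1, -0.3, -0.3]
grip_width: 0.055
grasp_force: 0.0
```

Call:
jog_arm:
  motion:
    - {"x":-3.1,"y":-3.1,"z":0,"ax":0,"ay":0,"az":0}
    - {"x":-3.1,"y":-3.1,"z":0,"ax":0,"ay":0,"az":0}
    - {"x":-3.1,"y":-3.1,"z":0,"ax":0,"ay":0,"az":0}
    - {"x":-3.1,"y":-3.1,"z":0,"ax":0,"ay":0,"az":0}
    - {"x":-3.1,"y":-3.1,"z":0,"ax":0,"ay":0,"az":0}

```text
time_s: 1.1
tool_pos: [0.4207, 0.2066, 0.2123]
tool_rot: [180.0, -0.0, 158.1]
force: [-0.1, 0.3, -0.0]
grip_width: 0.0149
grasp_force: 0.0
```

Call:
jog_arm:
  motion:
    - {"x":-3.1,"y":-3.1,"z":0,"ax":0,"ay":0,"az":0}
    - {"x":-3.1,"y":-3.1,"z":0,"ax":0,"ay":0,"az":0}
    - {"x":-3.1,"y":-3.1,"z":0,"ax":0,"ay":0,"az":0}
    - {"x":-2,"y":-2,"z":0,"ax":0,"ay":0,"az":0}
    - {"x":0,"y":0,"z":0,"ax":0,"ay":0,"az":0}

```text
time_s: 1.6
tool_pos: [0.4842, 0.0564, 0.2125]
tool_rot: [-179.9, 0.1, 157.6]
force: [0.4, 0.1, -0.7]
grip_width: 0.0006
grasp_force: 0.0
```

```bash
python3 -c "
from h import *
go([-.12,0,.138])"
```

```text
t 1.6 rack pos [-0.18    0.0488  0.2125] shift cm [-6.03 -4.81  7.46] turn [-0.07  0.06 -0.49]
```

Call:
jog_arm:
  motion:
    - {"x":-1,"y":-2.4,"z":0.5,"ax":0,"ay":0,"az":-0.5}
    - {"x":-1,"y":-2.4,"z":2,"ax":0,"ay":0,"az":0}
    - {"x":-1,"y":0,"z":2.5,"ax":0,"ay":0,"az":0}
    - {"x":-1,"y":0,"z":2.4,"ax":0,"ay":0,"az":0}
    - {"x":0,"y":0,"z":0,"ax":0,"ay":0,"az":0}

```text
time_s: 2.1
tool_pos: [0.5005, 0.0022, 0.1353]
tool_rot: [-179.8, -0.3, 158.6]
force: [-1.0, -0.9, -0.0]
grip_width: 0.0003
grasp_force: 0.0
```

```bash
python3 - <<'E'
from h import *
go([-.026,0,.138])
a=[env.read_camera(n)[:,:,::-1] for n in("scene","top")]
cv2.imwrite("pics/pre.png",cv2.resize(np.hstack([a[0][130:350,180:400],a[1][110:330,240:460]]),None,fx=1.8,fy=1.8))
E
```

```text
t 2.1 rack pos [-0.1447  0.0046  0.1353] shift cm [-11.86  -0.56  -0.33] turn [-0.2  -0.29  0.46]
```

View pics/pre.png

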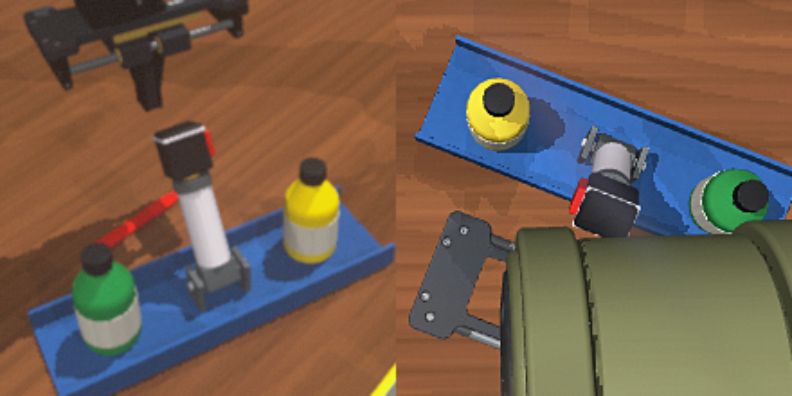

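The closed fingers are just behind the grip, at (150,100) in the left half of the image with the grip at (185,150), and both are aligned with the pump. Next I push towards the stop.

Call:
jog_arm:
  motion:
    - {"x":-1.5,"y":-0.3,"z":-0.2,"ax":0,"ay":0,"az":0}
    - {"x":-1.5,"y":-0.3,"z":0,"ax":0,"ay":0,"az":0}
    - {"x":-1.5,"y":0,"z":0,"ax":0,"ay":0,"az":0}
    - {"x":-1,"y":0,"z":0,"ax":0,"ay":0,"az":0}
    - {"x":-1,"y":0,"z":0,"ax":0,"ay":0,"az":0}

```text
time_s: 2.7
tool_pos: [0.5597, -0.0252, 0.1417]
tool_rot: [179.9, -0.2, 158.7]
force: [-7.7, 2.9, 5.5]
grip_width: 0.0001
grasp_force: 3.2
```

Call:
jog_arm:
  motion:
    - {"x":-1,"y":0,"z":0,"ax":0,"ay":0,"az":0}
    - {"x":-1,"y":0,"z":0,"ax":0,"ay":0,"az":0}
    - {"x":-0.8,"y":0,"z":0,"ax":0,"ay":0,"az":0}
    - {"x":-0.5,"y":0,"z":0,"ax":0,"ay":0,"az":0}
    - {"x":-0.5,"y":0,"z":0,"ax":0,"ay":0,"az":0}

```text
time_s: 3.2
tool_pos: [0.5966, -0.0407, 0.1409]
tool_rot: [180.0, -0.0, 158.6]
force: [-2.1, 0.9, 3.0]
grip_width: 0.0006
grasp_force: 1.6
```

```bash
python3 -c "
from h import *
go([-.026,0,.138]);print(RR.T@env.get_obs()['force'])"
```

```text
t 3.2 rack pos [-0.0395  0.0006  0.1409] shift cm [-1.35 -0.08  0.29] turn [ 0.03 -0.    0.49]
[-2.2826034   0.04509443  2.99978042]
```

Call:
jog_arm:
  motion:
    - {"x":-0.3,"y":0,"z":0,"ax":0,"ay":0,"az":0}
    - {"x":-0.3,"y":0,"z":0,"ax":0,"ay":0,"az":0}
    - {"x":-0.3,"y":0,"z":0,"ax":0,"ay":0,"az":0}
    - {"x":-0.2,"y":0,"z":0,"ax":0,"ay":0,"az":0}
    - {"x":0,"y":0,"z":0,"ax":0,"ay":0,"az":0}

```text
time_s: 3.7
tool_pos: [0.6068, -0.0454, 0.1405]
tool_rot: [-180.0, 0.0, 158.5]
force: [-1.2, 0.8, 2.0]
grip_width: 0.0006
grasp_force: 0.8
```

Call:
jog_arm:
  motion:
    - {"x":-0.2,"y":0,"z":0,"ax":0,"ay":0,"az":0}
    - {"x":-0.2,"y":0,"z":0,"ax":0,"ay":0,"az":0}
    - {"x":-0.1,"y":0,"z":0,"ax":0,"ay":0,"az":0}
    - {"x":0,"y":0,"z":0,"ax":0,"ay":0,"az":0}
    - {"x":0,"y":0,"z":0,"ax":0,"ay":0,"az":0}

```text
time_s: 4.2
tool_pos: [0.6097, -0.0465, 0.1406]
tool_rot: [-180.0, -0.2, 158.6]
force: [-7.3, 1.0, 5.3]
grip_width: 0.0004
grasp_force: 3.7
```

```bash
python3 -c "
from h import *
go([-.026,0,.138]);print(RR.T@env.get_obs()['force'])"
```

```text
t 4.2 rack pos [-0.0251  0.0002  0.1406] shift cm [ 0.09 -0.02  0.26] turn [-0.01 -0.21  0.47]
[-7.12613701 -1.74183859  5.30611544]
```

Call:
jog_arm:
  motion:
    - {"x":-0.2,"y":0,"z":0,"ax":0,"ay":0,"az":0}
    - {"x":-0.2,"y":0,"z":0,"ax":0,"ay":0,"az":0}
    - {"x":-0.1,"y":0,"z":0,"ax":0,"ay":0,"az":0}
    - {"x":0,"y":0,"z":0,"ax":0,"ay":0,"az":0}
    - {"x":0,"y":0,"z":0,"ax":0,"ay":0,"az":0}

```text
time_s: 4.7
tool_pos: [0.6109, -0.0468, 0.1406]
tool_rot: [-180.0, -0.7, 158.6]
force: [-18.0, 5.3, 13.7]
grip_width: 0.0004
grasp_force: 9.1
```

```bash
python3 -c "
from h import *
go([-.026,0,.138]);print(RR.T@env.get_obs()['force'])"
```

```text
t 4.7 rack pos [-0.0239  0.0003  0.1406] shift cm [ 0.21 -0.03  0.27] turn [-0.02 -0.68  0.5 ]
[-18.66271877  -1.76566358  13.70186475]
```

Call:
jog_arm:
  motion:
    - {"x":1,"y":0,"z":0,"ax":0,"ay":0,"az":0}
    - {"x":2,"y":0,"z":0,"ax":0,"ay":0,"az":0.4}
    - {"x":1.5,"y":0,"z":-1,"ax":0,"ay":0,"az":0}
    - {"x":0,"y":0,"z":-3,"ax":0,"ay":0,"az":0}
    - {"x":0,"y":0,"z":-3,"ax":0,"ay":0,"az":0}

```text
time_s: 5.2
tool_pos: [0.5739, -0.0325, 0.2109]
tool_rot: [-180.0, 0.0, 158.2]
force: [1.1, -0.7, 0.4]
grip_width: 0.0005
grasp_force: 0.0
```

Call:
jog_arm:
  motion:
    - {"x":0,"y":0,"z":-0.5,"ax":0,"ay":0,"az":0}
    - {"x":0,"y":0,"z":0,"ax":0,"ay":0,"az":0}
    - {"x":0,"y":0,"z":0,"ax":0,"ay":0,"az":0}
    - {"x":0,"y":0,"z":0,"ax":0,"ay":0,"az":0}
    - {"x":0,"y":0,"z":0,"ax":0,"ay":0,"az":0}
  claw: 1

```text
time_s: 5.7
tool_pos: [0.5735, -0.0323, 0.2143]
tool_rot: [-179.9, -0.1, 158.2]
force: [-0.1, -0.0, 0.6]
grip_width: 0.0326
grasp_force: 0.0
```

```bash
python3 - <<'E'
from h import *
go([0,0,.20])
w=env.read_camera("wrist")[:,:,::-1];cv2.imwrite("pics/w1.png",w)
a=[env.read_camera(n)[:,:,::-1] for n in("scene","top")]
cv2.imwrite("pics/up.png",np.hstack([cv2.resize(a[0][150:330,190:350],None,fx=3,fy=3),cv2.resize(w[:,:],(320,200))[:,:].repeat(1,0) if 0 else cv2.copyMakeBorder(cv2.resize(w,(320,200)),0,340,0,0,0)]))
E
```

```text
t 5.7 rack pos [-6.410e-02 -2.000e-04  2.143e-01] shift cm [-6.41  0.01  1.42] turn [-0.06 -0.09  0.06]
```

View pics/up.png

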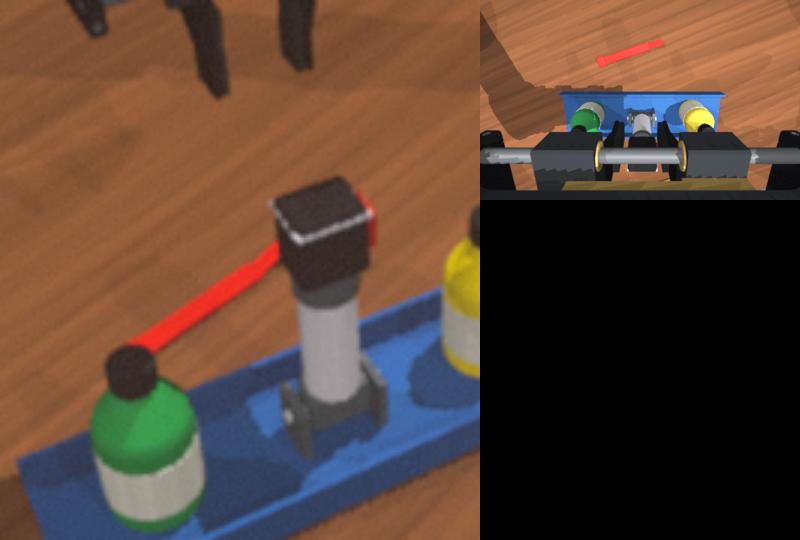

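The pump now looks upright, with the front-top edge of the grip at scene pixel (302,226). I'll check this with numbers.

```bash
python3 - <<'E'
from h import *
p=env.camera_params("scene")
for c in((302,240),(372,213),(337,226.5)):
    uv=(c[0]/3+190-.33,c[1]/3+150-.33)
    print(uv,RR.T@(onplane(p,uv,[0,0,1],[0,0,.177])-C))
print(lean(p,(302,225.2),.016,.147))
E
```

```text
(290.3366666666667, 229.67) [ 0.02292614 -0.01839421  0.177     ]
(313.67, 220.67) [0.0223411  0.01962569 0.177     ]
(302.00333333333333, 225.17) [0.02263705 0.00039269 0.177     ]
(np.float64(-0.041599807804236534), np.float64(0.0006609550083604531))
```

Call:
jog_arm:
  motion:
    - {"x":-2.5,"y":0,"z":0,"ax":0,"ay":0,"az":0}
    - {"x":-2.5,"y":0,"z":0,"ax":0,"ay":0,"az":0}
    - {"x":-1.7,"y":0,"z":0,"ax":0,"ay":0,"az":0}
    - {"x":0,"y":0,"z":0,"ax":0,"ay":0,"az":0}
    - {"x":0,"y":0,"z":0,"ax":0,"ay":0,"az":0}

```text
time_s: 6.35
tool_pos: [0.6357, -0.0572, 0.215]
tool_rot: [-180.0, -0.1, 158.1]
force: [-0.5, 0.3, 0.6]
grip_width: 0.083
grasp_force: 0.0
```

Call:
jog_arm:
  motion:
    - {"x":0,"y":0,"z":1.2,"ax":0,"ay":0,"az":0}
    - {"x":0,"y":0,"z":1,"ax":0,"ay":0,"az":0}
    - {"x":0,"y":0,"z":0,"ax":0,"ay":0,"az":0}
    - {"x":0,"y":0,"z":0,"ax":0,"ay":0,"az":0}
    - {"x":0,"y":0,"z":0,"ax":0,"ay":0,"az":0}

```text
time_s: 6.85
tool_pos: [0.6362, -0.057, 0.1939]
tool_rot: [180.0, 0.0, 158.2]
force: [-0.7, -0.7, 0.0]
grip_width: 0.0869
grasp_force: 0.0
```

```bash
python3 - <<'E'
from h import *
go([.003,0,.138]);print(env.get_obs()["grip_width"])
w=env.read_camera("wrist")[:,:,::-1]
cv2.imwrite("pics/w2.png",np.vstack([w,cv2.resize(env.read_camera("scene")[150:260,200:376,::-1],(640,200))]))
E
```

```text
t 6.85 rack pos [0.0034 0.0002 0.1939] shift cm [ 0.04 -0.03  5.59] turn [0.02 0.03 0.08]
0.08690365312033534
```

View pics/w2.png

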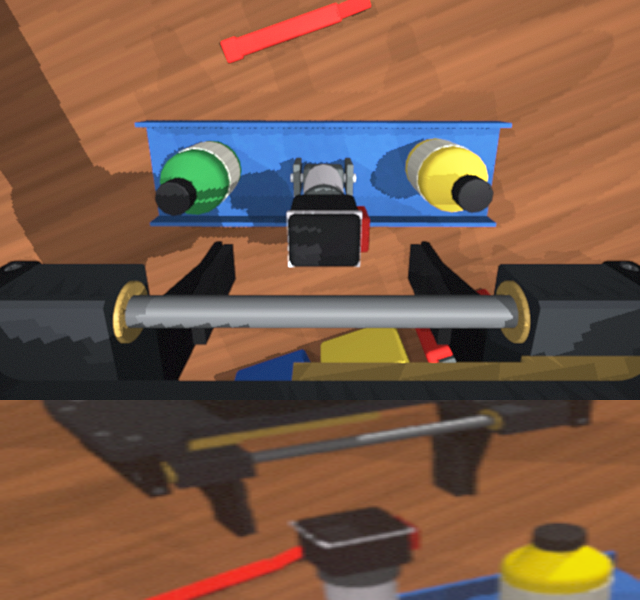

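The wrist view shows the grip's top face at (288..361, 212..267), centred between the fingertips at x≈233 and 413. The button is on the right.

```bash
python3 - <<'E'
from h import *
p=env.camera_params("wrist")
for uv in((325,239),(290,212),(361,212),(361,266),(290,267)):print(np.round(RR.T@(onplane(p,uv,[0,0,1],[0,0,.177])-C),4))
E
```

```text
[-0.0011  0.0019  0.177 ]
[-0.0166 -0.0167  0.177 ]
[-0.0166  0.0208  0.177 ]
[0.0151 0.0219 0.177 ]
[ 0.0158 -0.0175  0.177 ]
```

Call:
jog_arm:
  motion:
    - {"x":0.1,"y":0.15,"z":1,"ax":0,"ay":0,"az":0}
    - {"x":0,"y":0,"z":1.8,"ax":0,"ay":0,"az":0}
    - {"x":0,"y":0,"z":1.8,"ax":0,"ay":0,"az":0}
    - {"x":0,"y":0,"z":1,"ax":0,"ay":0,"az":0}
    - {"x":0,"y":0,"z":0,"ax":0,"ay":0,"az":0}

```text
time_s: 7.45
tool_pos: [0.6346, -0.0551, 0.1355]
tool_rot: [-179.9, -0.2, 158.2]
force: [-0.7, -1.1, -0.1]
grip_width: 0.0871
grasp_force: 0.0
```

Call:
jog_arm:
  motion:
    - {"x":0,"y":0,"z":0,"ax":0,"ay":0,"az":0}
    - {"x":0,"y":0,"z":0,"ax":0,"ay":0,"az":0}
    - {"x":0,"y":0,"z":0,"ax":0,"ay":0,"az":0}
    - {"x":0,"y":0,"z":0,"ax":0,"ay":0,"az":0}
    - {"x":0,"y":0,"z":0,"ax":0,"ay":0,"az":0}
  claw: -1
  squeeze: 40

```text
time_s: 7.95
tool_pos: [0.6361, -0.0554, 0.138]
tool_rot: [180.0, 0.0, 158.2]
force: [-0.1, -0.3, -0.0]
grip_width: 0.055
grasp_force: 0.0
```

Call:
jog_arm:
  motion:
    - {"x":0,"y":0,"z":0,"ax":0,"ay":0,"az":0}
    - {"x":0,"y":0,"z":0,"ax":0,"ay":0,"az":0}
    - {"x":0,"y":0,"z":0,"ax":0,"ay":0,"az":0}
    - {"x":0,"y":0,"z":0,"ax":0,"ay":0,"az":0}
    - {"x":0,"y":0,"z":0,"ax":0,"ay":0,"az":0}

```text
time_s: 8.45
tool_pos: [0.6361, -0.0552, 0.1378]
tool_rot: [180.0, 0.0, 158.2]
force: [0.0, 1.1, 2.2]
grip_width: 0.0405
grasp_force: 40.0
```

```bash
python3 -c "
from h import *
go([.002,0,.138]);o=env.get_obs();print(RR.T@o['force'],o['grip_width'],o['wrist_torque'])"
```

```text
t 8.45 rack pos [0.0025 0.0019 0.1378] shift cm [ 0.05 -0.19 -0.02] turn [0.04 0.03 0.07]
[-0.41905444  1.06911821  2.16518079] 0.04048388433754637 [ 0.3948668  -0.15195425 -0.06974901]
```

Gripped, and the 40.5 mm width means the button is fully in. Before drawing, I'll press lightly against the stop.

Call:
jog_arm:
  motion:
    - {"x":-0.1,"y":0,"z":0,"ax":0,"ay":0,"az":0}
    - {"x":-0.1,"y":0,"z":0,"ax":0,"ay":0,"az":0}
    - {"x":-0.1,"y":0,"z":0,"ax":0,"ay":0,"az":0}
    - {"x":0,"y":0,"z":0,"ax":0,"ay":0,"az":0}
    - {"x":0,"y":0,"z":0,"ax":0,"ay":0,"az":0}

```text
time_s: 8.95
tool_pos: [0.6368, -0.0554, 0.1377]
tool_rot: [180.0, -0.3, 158.2]
force: [-7.6, 4.7, 6.3]
grip_width: 0.0404
grasp_force: 40.0
```

```bash
python3 -c "
from h import *
go([.002,0,.138]);o=env.get_obs();print(RR.T@o['force'],o['grip_width'],RR.T@o['wrist_torque'])"
```

```text
t 8.95 rack pos [0.0033 0.0019 0.1377] shift cm [ 0.13 -0.19 -0.03] turn [ 0.02 -0.27  0.09]
[-8.80641009  1.53064588  6.31605648] 0.04036665541337577 [ 0.2712719   1.5856894  -0.07291842]
```

Call:
jog_arm:
  motion:
    - {"x":0,"y":0,"z":-0.5,"ax":0,"ay":0,"az":0}
    - {"x":0,"y":0,"z":-1,"ax":0,"ay":0,"az":0}
    - {"x":0,"y":0,"z":-1,"ax":0,"ay":0,"az":0}
    - {"x":0,"y":0,"z":-1,"ax":0,"ay":0,"az":0}
    - {"x":0,"y":0,"z":-0.5,"ax":0,"ay":0,"az":0}

```text
time_s: 9.45
tool_pos: [0.6368, -0.0555, 0.1774]
tool_rot: [-180.0, -0.3, 158.2]
force: [-5.3, 4.0, -5.4]
grip_width: 0.0405
grasp_force: 40.0
```

```bash
python3 -c "
from h import *
go([.003,.002,.248]);o=env.get_obs();print(RR.T@o['force'],o['grip_width'],RR.T@o['wrist_torque'])"
```

```text
t 9.45 rack pos [0.0034 0.0019 0.1774] shift cm [ 0.07  0.01 -7.06] turn [-0.   -0.27  0.09]
[-6.38180235  1.7100694  -5.35383305] 0.040540414741109546 [ 0.73487599  1.27671385 -0.03948927]
```

Call:
jog_arm:
  motion:
    - {"x":0,"y":0,"z":-0.5,"ax":0,"ay":0,"az":0}
    - {"x":0,"y":0,"z":-1,"ax":0,"ay":0,"az":0}
    - {"x":0,"y":0,"z":-1,"ax":0,"ay":0,"az":0}
    - {"x":0,"y":0,"z":-1,"ax":0,"ay":0,"az":0}
    - {"x":0,"y":0,"z":-0.8,"ax":0,"ay":0,"az":0}

```text
time_s: 9.95
tool_pos: [0.6368, -0.0555, 0.2193]
tool_rot: [-180.0, -0.3, 158.2]
force: [-3.9, 3.5, -10.8]
grip_width: 0.0404
grasp_force: 40.0
```

Call:
jog_arm:
  motion:
    - {"x":0,"y":0,"z":-0.7,"ax":0,"ay":0,"az":0}
    - {"x":0,"y":0,"z":-0.6,"ax":0,"ay":0,"az":0}
    - {"x":0,"y":0,"z":-0.5,"ax":0,"ay":0,"az":0}
    - {"x":0,"y":0,"z":-0.4,"ax":0,"ay":0,"az":0}
    - {"x":0,"y":0,"z":-0.2,"ax":0,"ay":0,"az":0}

```text
time_s: 10.45
tool_pos: [0.6369, -0.0555, 0.243]
tool_rot: [-180.0, -0.3, 158.2]
force: [-3.9, 4.2, -10.9]
grip_width: 0.0403
grasp_force: 40.0
```

```bash
python3 -c "
from h import *
go([.003,.002,.248]);o=env.get_obs();print(RR.T@o['force'],o['grip_width'],RR.T@o['wrist_torque'])"
```

```text
t 10.45 rack pos [0.0034 0.0019 0.243 ] shift cm [ 0.04  0.01 -0.5 ] turn [-0.03 -0.3   0.09]
[ -5.19755599   2.40648996 -10.88303988] 0.040299754615449664 [ 0.9049217   1.01301271 -0.06718912]
```

Call:
jog_arm:
  motion:
    - {"x":0,"y":0,"z":-0.2,"ax":0,"ay":0,"az":0}
    - {"x":0,"y":0,"z":-0.2,"ax":0,"ay":0,"az":0}
    - {"x":0,"y":0,"z":-0.1,"ax":0,"ay":0,"az":0}
    - {"x":0,"y":0,"z":-0.1,"ax":0,"ay":0,"az":0}
    - {"x":0,"y":0,"z":0,"ax":0,"ay":0,"az":0}
  squeeze: 50

```text
time_s: 10.95
tool_pos: [0.6369, -0.0555, 0.2481]
tool_rot: [-179.9, -0.3, 158.2]
force: [-2.7, 4.0, -14.0]
grip_width: 0.04
grasp_force: 50.0
```

Call:
jog_arm:
  motion:
    - {"x":0,"y":0,"z":-0.1,"ax":0,"ay":0,"az":0}
    - {"x":0,"y":0,"z":-0.1,"ax":0,"ay":0,"az":0}
    - {"x":0,"y":0,"z":0,"ax":0,"ay":0,"az":0}
    - {"x":0,"y":0,"z":0,"ax":0,"ay":0,"az":0}
    - {"x":0,"y":0,"z":0,"ax":0,"ay":0,"az":0}

```text
time_s: 11.45
tool_pos: [0.6368, -0.0554, 0.2484]
tool_rot: [-179.9, -0.4, 158.2]
force: [-1.6, 3.3, -25.3]
grip_width: 0.0402
grasp_force: 50.0
```

Call:
jog_arm:
  motion:
    - {"x":-0.1,"y":0,"z":0,"ax":0,"ay":0,"az":0}
    - {"x":0,"y":0,"z":0,"ax":0,"ay":0,"az":0}
    - {"x":0,"y":0,"z":0,"ax":0,"ay":0,"az":0}
    - {"x":0,"y":0,"z":0,"ax":0,"ay":0,"az":0}
    - {"x":0,"y":0,"z":0,"ax":0,"ay":0,"az":0}

```text
time_s: 11.95
tool_pos: [0.6371, -0.0555, 0.2484]
tool_rot: [-179.9, -0.5, 158.2]
force: [-2.8, 4.2, -24.9]
grip_width: 0.0398
grasp_force: 50.0
```

```bash
python3 - <<'E'
from h import *
o=env.get_obs();print(RR.T@(o['tool_pos']-C),RR.T@o['force'],o['grip_width'],o['joint_velocities'].round(2))
cv2.imwrite("pics/end.png",cv2.resize(env.read_camera("scene")[110:350,180:420,::-1],None,fx=2.4,fy=2.4))
E
```

```text
[0.00359433 0.00197205 0.2483743 ] [ -4.16652764   2.81960595 -24.93879462] 0.039800083226765516 [-0.09 -0.06  0.05 -0.01 -0.01  0.04  0.04]
```

View pics/end.png

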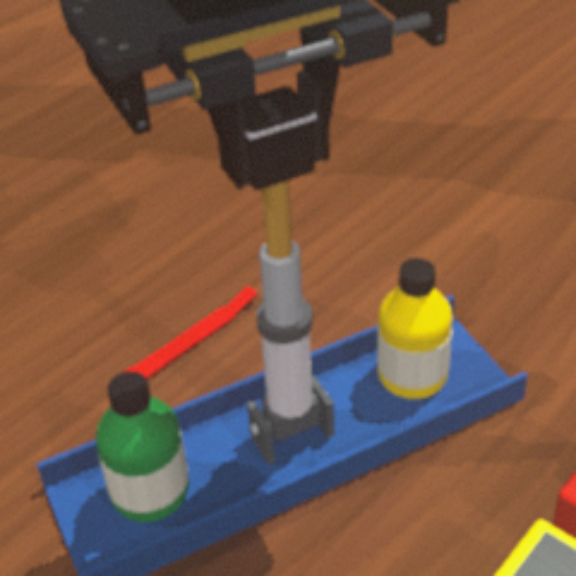

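The picture shows the pump upright, with the brass rod (275,215) and steel tube (282,280) both drawn out and the grip held. Both bottles are standing and the lever is where it was.

```bash
python3 -c "
from cell import env
print(env.sign_off())"
```

```text
the job is handed in; nothing more can be done
None
```

The pump stands upright against its stop and the grip is held, button pressed, fully drawn to the second stop; the final picture shows the bottles standing and the lever in place, and I handed the job in at about 12 s.

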